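# Open the catched die drawer and put the capsule housing away

## Task

Swing the ball-ended catch of the small cabinet aside to its stop, then pull the drawer right out to its stop. Set the copper capsule housing down gently, upright, in the drawer's empty compartment (lower it to the floor, do not drop it), and leave the drawer fully out with the catch still clear. Do not touch the domed crystal glass lying in the other compartment and leave the other things on the bench alone.

Things in the scene. Friction and masses are not known exactly. Their poses are not given: they have to be found in the camera images.
- cabinet: low dark wooden cabinet, fixed, 250 mm wide (y), 200 mm deep (x), top 108 mm above the bench. Origin: centre of its front face, at bench level. Its x points into the cabinet, away from the robot; y to the left as the robot sees it; z up. The drawer comes out along -x. A rail above the drawer carries the catch. The key lies on its top
- drawer (a joint): travel of the drawer in m: 0 shut, 0.130 out at its stop. Runs with a friction of about 2.5 N and stays where it is left. With the catch in the way it jams after about 6 mm. Wooden front 222 mm wide, 12 mm thick, top edge 78 mm above the bench, flush with the cabinet's face when shut
- drawer_handle (a point): middle of the drawer's iron bar handle: round bar 10 mm thick, 80 mm long along the cabinet's y, standing 45 mm out from the drawer's face and 88 mm above the bench, free above, carried by two bent arms at its ends; moves with the drawer. Axes as the cabinet's
- catch (a joint): angle of the catch in rad: near 0 it stands upright, its short tongue (28 mm below the pivot, 10 mm wide) hanging in front of the drawer; 1.50 is its stop, lying level to the cabinet's +y, tongue clear. From about 1.1 the drawer can pass. Stays where it is left (friction about 1 N at the ball)
- catch_ball (a point): centre of the ball (18 mm) ending the catch lever, a round iron bar 8 mm thick. Pivot axis: along the cabinet's x, at y = +80 mm, 96 mm above the bench. Ball 60 mm from that axis; ball and the outer 30 mm of bar lie 30 mm in front of the face, the inner bar bends back to it. The ball swings from upright (156 mm up) to +y and down (100 mm). Push it with closed fingers from its -y side
- bay (a point): floor centre of the drawer's empty compartment, the one on the cabinet's -y side; 24 mm above the bench, 64.5 mm behind the drawer's face, moves with the drawer; axes as the cabinet's. Inside 105 mm (x) by 102 mm (y); dividers and side walls rise 32 mm above this floor, the drawer's front 54 mm. Fully open to above only with the drawer at its stop
- housing_mid (a point): copper capsule housing, loose, about 160 g, a stepped round part: foot 56 mm diameter, 17 mm high (a slope to 19 mm), then a plain round boss of 34 mm diameter up to the full height of 50 mm. Point on its axis half-way up (25 mm above its underside); z up. Stands on the bench left or right of the cabinet's front. Grip it by the boss
- housing: the same housing, origin at the centre of its underside, z up
- crystal_mid (a point): domed crystal glass, 64 mm diameter, 24 mm high, lying dome up in the drawer's other (+y) compartment; point on its axis, half-way up. Not to be touched
- crystal: the same glass, origin at the centre of its underside
- bezel: loose flat brass bezel ring, 64 mm outer diameter, 50 mm hole, 16 mm high, on the bench on the other side from the housing; origin at the centre of its underside. Leave alone
- key: loose knurled brass winding key, 80 mm long, 17 mm high, lying on the rear half of the cabinet's top; origin under its middle. Leave alone
- pillar: blackened iron pillar stand, 100 mm foot, 200 mm tall, right of the work area; origin at the centre of its underside. Leave alone
- weight: small brass knobbed weight, 48 mm diameter, 56 mm high, right; origin at the centre of its underside. Leave alone
Mind the look-alikes: they are no part of the job. Leave any red look-alike of the housing alone.

How it is judged:
On the way, in this order (a step that is already met when the one before it is completed fails the run):
1. the catch is swung aside (past 1.2 rad) with the drawer still shut (value of joint catch above 1.2 rad and value of joint drawer below 0.012 m), for 0.2 s.
2. the drawer is out to its stop (within 5 mm) (value of joint drawer above 0.125 m), for 0.2 s.
3. the housing, still held by the fingers, has been lowered to within 8 mm of the empty compartment's floor (contact force between the fingers and housing above 0.5 N and z of housing_mid in the frame of bay below 0.033 m and x of housing_mid in the frame of bay between -0.03 and 0.03 m and y of housing_mid in the frame of bay between -0.03 and 0.03 m), for 0.05 s.
At the end, for the whole second after the job is handed in: The drawer is at its stop (within 5 mm of 130 mm), the catch is still clear (past 1.1 rad), and the housing stands upright (within 0.1 rad) and at rest on the floor of the empty compartment (its middle within 30 mm of the compartment's centre each way), released (value of joint catch above 1.1 rad and value of joint drawer above 0.125 m and z of housing_mid in the frame of bay between 0.021 and 0.029 m and x of housing_mid in the frame of bay between -0.03 and 0.03 m and y of housing_mid in the frame of bay between -0.03 and 0.03 m and angle between housing's own z axis and vertical below 0.1 rad and linear speed of housing below 0.02 m/s and contact force between the fingers and housing below 0.1 N); the robot touches nothing.
It fails at once if the crystal glass is touched by the robot or the housing (contact force between any of the fingers, the arm, housing and crystal above 0.5 N).
It fails at once if the bezel ring, key, weight or pillar stand is moved more than 30 mm (distance of any of bezel, key, weight, pillar from where it was at the start of the episode above 0.03 m).
It also fails if it takes over 64 s, if anything falls off the work surface, if the arm or the gripper's body presses on something with over 40 N, if the wrist force passes 120 N, or if a joint passes its speed limit or range.

## Robot

A 7-joint arm with a two-finger parallel gripper is mounted at the origin on the work surface. World frame = base frame: x ahead of the robot, y to its left, z up, the work surface at z = 0. Lengths are in m, angles in rad, forces in N, time in s.
With the tool pointing down it reaches from about 0.425 to 0.925 m from the base axis. Payload 6.8 kg.
Tool frame: the origin (TCP) lies at the very end of the fingers, on their centre line; the grasp point (between the pads) lies 19 mm behind it; z points along the fingers, y is the direction in which the jaws open and shut (so a half turn about z gives the same grasp; the last joint's range is limited). The gripper opens to 85 mm and grips with 20 to 120 N. Pads are 22 mm wide; open, the fingers measure 114 mm over their backs; the gripper's body (76 mm by 85 mm) begins 54 mm behind the grasp point. The pads swing forward as they close: fully open they stand 13 mm farther back than shut.
Start: joints at [1.032, 0.477, 0.022, 1.555, -0.011, 1.109, -0.083], TCP at [0.282, -0.613, 0.231] pointing down, gripper open.
Joint ranges: [-2.96, 2.96], [-0.34, 2.1], [-1.41, 1.46], [0.24, 2.44], [-1.37, 4.51], [0.17, 1.92], [-2.96, 2.96]. Speed limits (rad/s): [2.39, 2.39, 3.14, 3.14, 3.14, 3.14, 3.14].

## Interface

Orientations are given as a unit quaternion [w, x, y, z].
In Python, from station import bot gives the robot as it stands.
- The arm moves only by the tool step_arm, never from a script. Its argument "rows" is one flat list of numbers, 5 for each row, row after row: the shift along the world's x, y, z in mm, then the turn about the world's z in rad, then the opening, from 0 (shut) to 1 (fully open). In form: [x, y, z, spin, jaw, x, y, z, spin, jaw, ...]. A call has 1 to 12 rows; each row shifts and turns the commanded pose from where the row before left it; what a row does not reach is not made up. A row lasts 1/10 s, in which the tool goes at most 50 mm and 8.59 degrees, less where a joint would pass 70% of its speed; a pose out of reach is approached as far as the arm can. A call is refused whole if a number of a shift passes 50 or a number of a turn 0.15, either way. A call with a gripper value outside its range is refused whole. The fingers move at their own pace and stop on an object; "squeeze" is the grip in N (left out, the last holds). Time passes only in rows, so rows that do not move let the fingers close. It gives the time, the measured TCP pose, the force and the opening at its end, in the units of the state.
- bot.get_obs(): the state, without advancing time (a new reading comes with each control period).
- bot.read_camera(name): name is "scene" or "top" or "wrist"; returns (picture, depth): 400x640x3 uint8, red, green, blue; 400x640 float32, m along the optical axis (not along the pixel's ray), 0 where there is no reading.
- bot.camera_info(name): a dict with "camera_matrix" (3x3 intrinsics, pixels), "dist" ([k1, k2, p1, p2, k3] as OpenCV has them; the pictures are not rectified), "rvec" (rotation vector, rad) and "tvec" (3), from world to camera coordinates, as OpenCV has them. Camera axes: x right, y down, z forward; pixel columns grow to the right and rows downward; lengths in m; the calibration is good to about 2 mm. A picture is of the moment at which its call begins: read the wrist's pose just before it. camera_info takes no time and is no camera call; for the wrist camera it gives the pose at the moment of the call.
- bot.hand_in(): hands the job in, once; it reports no verdict.
Trained networks look in the newest picture that a camera, given by its name, has taken for a name from the list of things; names that differ only in an ending like _2 or _b are one class to them, and where a whole thing is asked for, a point or a joint stands for the part that bears it (a point fixed in the world has none). Each returns a list of dicts, best first, with "score" (0 to 1); they miss things now and then, are a little off and sometimes report something else, mostly with a low value. They report only what shows in the picture. A call takes as long as a camera call. They do not tell look-alikes from the thing itself.
- bot.recognise(camera, label): "at" ([x, y, z] in m, in world coordinates, good to about 4 mm: the middle of the surface that is visible of it).
- bot.regions_of(camera, label): "pixels" (400x640 bool, what is visible of it).
The state is a dict: "t": time; "q": joint angles; "joint_vel": joint speeds; "joint_torque": joint torques, N m; "eef_pos": TCP position; "tool_rot": TCP orientation; "contact_force": force on the tool from outside, world axes, zero at the start; "torque": the same for the moment, N m; "gripper_width": opening from 0.0 (shut) to 1.0 (fully open).
Only numpy, scipy, OpenCV 4.12 (cv2) and the standard library are available. Lean on these libraries where they do the work, as an engineer would, in place of code of your own. Each camera call takes 0.05 s, during which the arm holds its last target.

## Working session

There is one attempt and no reset: what is moved stays moved. The work goes in short steps, Python scripts to look and compute and a tool call to move; the robot and the scene stay as the last step left them, time stands still between calls to the robot, and variables do not carry over. Pictures are saved under pics/ and viewed, and the job is handed in when it is done.

Besides the shell and the picture viewer there is one more tool, called after "Emit:" by a JSON object that holds its "name" and its "arguments", one argument or row to a line. step_arm: Moves the arm, as the interface text tells. Its arguments: {"type":"object","properties":{"rows":{"type":"array"},"squeeze":{"type":"number"}},"required":["rows"]}

```bash
mkdir -p pics; cat > h.py <<'E'
import numpy as np, cv2
from station import bot
def cam(n):
    ci=bot.camera_info(n); p,d=bot.read_camera(n); return p,d,ci
def px2w(ci,u,v,z):
    K=np.array(ci["camera_matrix"]);D=np.array(ci["dist"])
    n=cv2.undistortPoints(np.array([[[u,v]]],float),K,D)[0,0]
    R=cv2.Rodrigues(np.array(ci["rvec"]))[0];t=np.array(ci["tvec"]).reshape(3)
    return R.T@(np.array([n[0]*z,n[1]*z,z])-t)
def cloud(d,ci):
    K=np.array(ci["camera_matrix"]);D=np.array(ci["dist"])
    v,u=np.mgrid[0:d.shape[0],0:d.shape[1]]
    n=cv2.undistortPoints(np.stack([u,v],-1).reshape(-1,1,2).astype(float),K,D).reshape(d.shape+(2,))
    R=cv2.Rodrigues(np.array(ci["rvec"]))[0];t=np.array(ci["tvec"]).reshape(3)
    P=np.concatenate([n*d[...,None],d[...,None]],-1)-t
    return P@R
def w2px(ci,X):
    return cv2.projectPoints(np.array(X,float).reshape(-1,1,3),np.array(ci["rvec"]),np.array(ci["tvec"]),np.array(ci["camera_matrix"]),np.array(ci["dist"]))[0].reshape(-1,2)
def save(n,p): cv2.imwrite("pics/"+n+".png",p[...,::-1])
E
python3 - <<'E'
from h import *
for n in ("scene","top"):
    p,d,ci=cam(n); save(n+"0",p); np.savez(n+"0.npz",p=p,d=d,**{k:np.array(v) for k,v in ci.items()})
    for l in ("cabinet","drawer_handle","catch_ball","housing","crystal","bezel","key","pillar","weight"):
        print(n,l,[(np.round(r["at"],3).tolist(),round(r["score"],2)) for r in bot.recognise(n,l)])
o=bot.get_obs();print(o)
E
```

```text
scene cabinet [([0.77, 0.052, 0.109], 0.74)]
scene drawer_handle []
scene catch_ball [([0.601, 0.143, 0.133], 0.65)]
scene housing [([0.487, 0.391, 0.02], 0.84), ([0.442, 0.298, 0.017], 0.83), ([0.56, 0.296, 0.017], 0.78), ([0.593, 0.063, 0.088], 0.55), ([0.645, -0.526, 0.02], 0.44)]
scene crystal []
scene bezel [([0.455, -0.319, 0.01], 0.73)]
scene key [([0.753, 0.116, 0.121], 0.72)]
scene pillar [([0.643, -0.525, 0.019], 0.74), ([0.589, 0.059, 0.088], 0.51)]
scene weight [([0.388, -0.492, 0.028], 0.49), ([0.587, 0.057, 0.091], 0.16)]
top cabinet [([0.709, 0.067, 0.102], 0.63)]
top drawer_handle [([0.631, 0.049, 0.058], 0.66), ([0.429, 0.296, 0.018], 0.25)]
top catch_ball [([0.597, 0.146, 0.129], 0.43)]
top housing [([0.468, 0.396, 0.023], 0.54), ([0.431, 0.294, 0.017], 0.53)]
top crystal [([0.598, 0.144, 0.125], 0.18)]
top bezel [([0.74, 0.115, 0.119], 0.33)]
top key [([0.745, 0.118, 0.121], 0.53)]
top pillar [([0.624, -0.525, 0.018], 0.86)]
top weight [([0.371, -0.486, 0.03], 0.67)]
{'t': 1.0, 'q': array([ 1.03193165,  0.47700248,  0.0224092 ,  1.55540516, -0.01148587,
        1.10932486, -0.08313377]), 'joint_vel': array([ 5.57940978e-04, -1.25357728e-03, -1.62327379e-03, -1.23205618e-03,
       -7.78619644e-04,  2.06693617e-03, -3.05288313e-05]), 'joint_torque': array([ 1.52880184e-04, -5.96334708e+01,  1.60683151e+00, -2.81553411e+01,
        1.26030392e-02,  1.47894916e-03, -2.57246717e-05]), 'eef_pos': array([ 0.28185572, -0.61334376,  0.23130424]), 'tool_rot': array([-4.80377578e-06,  9.76900823e-01,  2.13693197e-01, -3.29272880e-06]), 'contact_force': array([ 0.74086293, -0.73001085, -0.21924013]), 'torque': array([ 0.00092176,  0.02401873, -0.04753054]), 'gripper_width': 0.9992507197746237}
```

View pics/scene0.png

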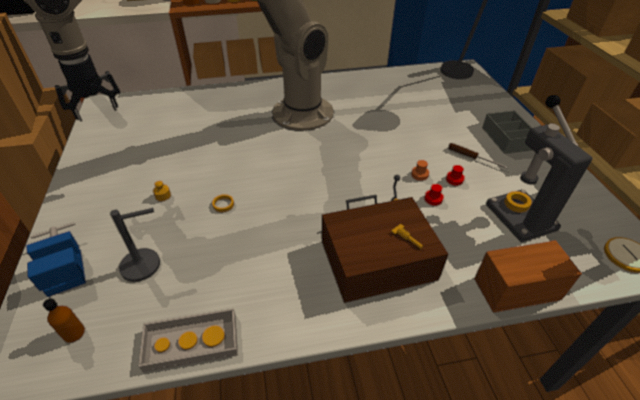

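View pics/top0.png

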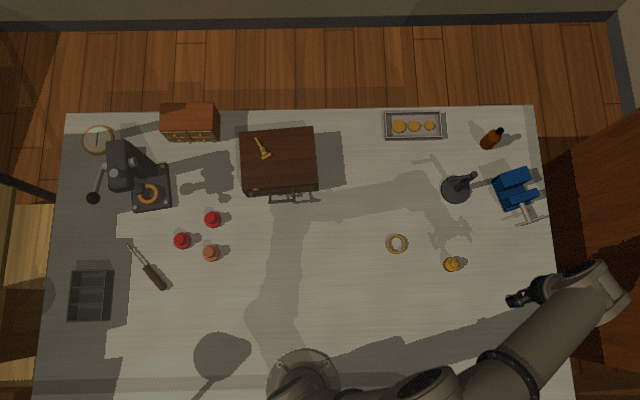

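```bash
python3 - <<'E'
from h import *
for n in ("scene","top"):
    f=np.load(n+"0.npz");p=f["p"];d=f["d"];ci={k:f[k] for k in ("camera_matrix","dist","rvec","tvec")}
    C=cloud(d,ci);ok=d>0
    R=cv2.Rodrigues(ci["rvec"])[0];print(n,"campos",-R.T@ci["tvec"].reshape(3))
    b=ok&(abs(C[...,2])<.02)&(abs(C[...,1])<.5)&(C[...,0]>.35)&(C[...,0]<.6)
    print("bench z",np.median(C[b][:,2]),b.sum())
    m=ok&(C[...,2]>.098)&(C[...,2]<.115)&(C[...,0]>.55)&(C[...,0]<.9)&(C[...,1]>-.15)&(C[...,1]<.25)
    P=C[m]; print("cab top z",np.median(P[:,2]),cv2.minAreaRect(P[:,:2].astype(np.float32)*1000), cv2.boxPoints(cv2.minAreaRect(P[:,:2].astype(np.float32)*1000)))
    hsv=cv2.cvtColor(p,cv2.COLOR_RGB2HSV)
    for c,q in (("hous",(.44,.296)),("r1",(.475,.395)),("r2",(.555,.296))):
        m=ok&(np.hypot(C[...,0]-q[0],C[...,1]-q[1])<.045)&(C[...,2]>.006)
        P=C[m];T=P[P[:,2]>.044]
        print(c,m.sum(),"z90",np.percentile(P[:,2],95),"all c",cv2.minEnclosingCircle(P[:,:2].astype(np.float32)),"top c",len(T),T.mean(0),(T.min(0)+T.max(0))/2)
    m=ok&(C[...,2]>.112)&(C[...,2]<.175)&(abs(C[...,0]-.6)<.03)&(abs(C[...,1]-.145)<.04);print("ball",C[m].mean(0),C[m].min(0),C[m].max(0),m.sum())
    m=ok&(C[...,2]>.07)&(C[...,2]<.1)&(C[...,0]>.54)&(C[...,0]<.61)&(C[...,1]>-.05)&(C[...,1]<.12);print("handle",C[m].mean(0),m.sum(), cv2.minAreaRect(C[m][:,:2].astype(np.float32)*1000))
E
python3 - <<'E'
import cv2
p=cv2.imread("pics/top0.png");cv2.imwrite("pics/top0c.png",cv2.resize(p[110:270,160:340],None,fx=4,fy=4)[:600])
p=cv2.imread("pics/scene0.png");cv2.imwrite("pics/scene0c.png",cv2.resize(p[130:280,310:490],None,fx=4,fy=4)[:600])
E
```

```text
scene campos [ 1.34454236 -0.21160572  0.85745889]
bench z -0.0017361326005511475 16662
cab top z 0.10620314221369674 ((722.06298828125, 71.32896423339844), (220.97389221191406, 251.73020935058594), 4.002151012420654) [[603.06085 189.17583]
 [620.63007 -61.94053]
 [841.0651  -46.5179 ]
 [823.4959  204.59845]]
hous 260 z90 0.049010778320882784 all c ((0.43287238478660583, 0.3021846413612366), 0.02854893170297146) top c 65 [0.43177993 0.30332584 0.04793484] [0.43135057 0.30319667 0.04825276]
r1 275 z90 0.04967709519018601 all c ((0.47586774826049805, 0.40176814794540405), 0.02958587184548378) top c 71 [0.47551923 0.40182077 0.04783615] [0.47482648 0.40217337 0.04786089]
r2 295 z90 0.04919938796610613 all c ((0.5459673404693604, 0.3004826009273529), 0.030017388984560966) top c 82 [0.54657152 0.30142288 0.04779169] [0.54571939 0.30188506 0.0482042 ]
ball [0.6006445  0.14595122 0.14075731] [0.59191067 0.14050983 0.11213805] [0.61589231 0.15502414 0.16427292] 80
handle [0.5900897  0.06011085 0.0863652 ] 150 ((590.2324829101562, 61.000274658203125), (18.097030639648438, 88.96192932128906), 
[... 437 characters left out ...]
top c 84 [0.4279629  0.30386458 0.05055086] [0.42780141 0.30347542 0.0511876 ]
r1 259 z90 0.053278949580578945 all c ((0.47389963269233704, 0.3973233699798584), 0.043717026710510254) top c 100 [0.4711283  0.40312947 0.05044546] [0.47135625 0.40400632 0.0510943 ]
r2 227 z90 0.053417828638692884 all c ((0.5518122911453247, 0.2985120117664337), 0.03993253782391548) top c 82 [0.5406079  0.302834   0.05043617] [0.54057744 0.30357216 0.05216693]
ball [0.5978955  0.14671686 0.14431608] [0.58360171 0.11954339 0.112204  ] [0.62874135 0.17392706 0.16760235] 43
handle [0.58335571 0.06047894 0.09072376] 87 ((585.83740234375, 61.80928421020508), (17.478412628173828, 87.78131866455078), 5.537115573883057)
```

View pics/top0c.png

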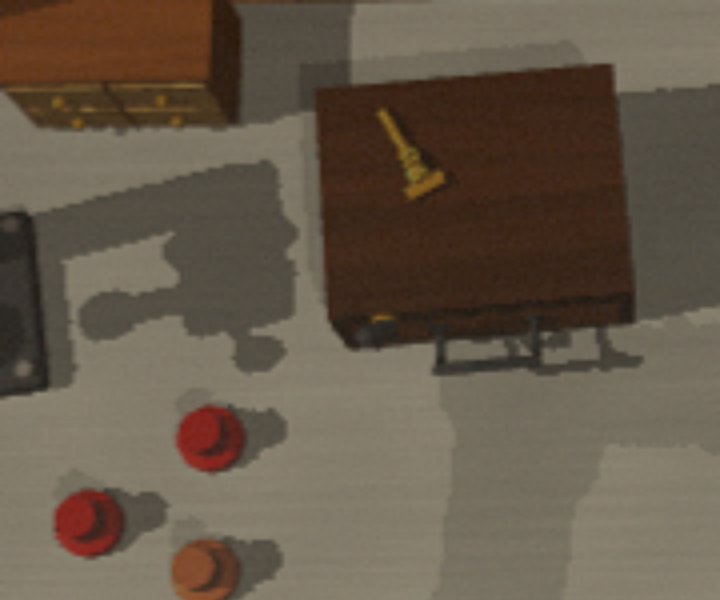

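View pics/scene0c.png

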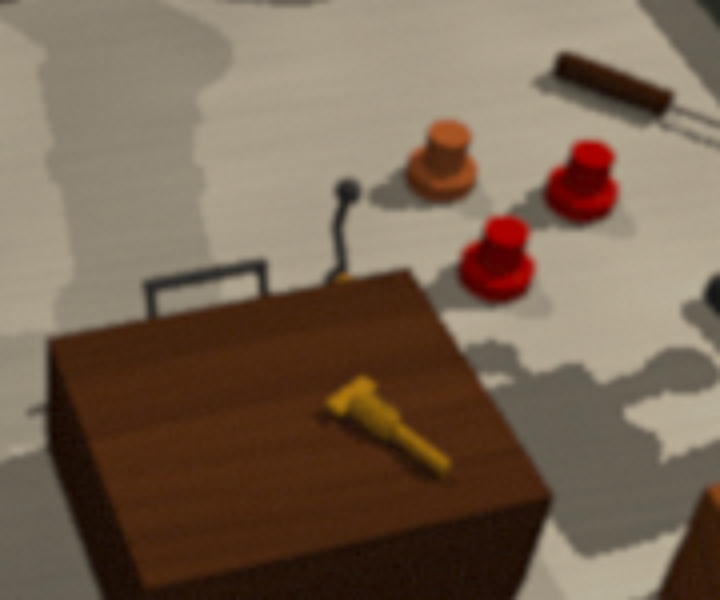

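```bash
cat >> h.py <<'E'
O=np.array([.6315,.065,0]);YAW=.0715
def c2w(x,y,z,O=None,yaw=None):
    O=globals()["O"] if O is None else O; yaw=YAW if yaw is None else yaw
    c,s=np.cos(yaw),np.sin(yaw)
    return np.array([O[0]+c*x-s*y,O[1]+s*x+c*y,z])
E
python3 - <<'E'
from h import *
for n,(r0,r1,c0,c1) in (("scene",(130,280,310,490)),("top",(110,260,160,340))):
    f=np.load(n+"0.npz");p=f["p"].copy();ci={k:f[k] for k in ("camera_matrix","dist","rvec","tvec")}
    S=4;im=cv2.resize(p[r0:r1,c0:c1],None,fx=S,fy=S)
    def pt(X,col=(0,255,0)):
        q=(w2px(ci,[X])[0]-[c0,r0]+.5)*S; cv2.circle(im,(int(q[0]),int(q[1])),3,col,-1)
    for x,y,z in [(0,y,.108) for y in (-.125,0,.125)]+[(.2,y,.108) for y in (-.125,0,.125)]: pt(c2w(x,y,z))
    for y in(-.04,0,.04): pt(c2w(-.045,y,.088),(0,255,255))
    pt(c2w(-.03,.08,.156),(255,0,255))
    for a in np.linspace(0,6.28,16):
        for r,z,col in((.017,.05,(0,255,0)),(.028,0.017,(0,0,255))): pt(np.array([.430+r*np.cos(a),.3035+r*np.sin(a),z]),col)
    save(n+"0o",im)
E
```

```text
(no output)
```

View pics/scene0o.png

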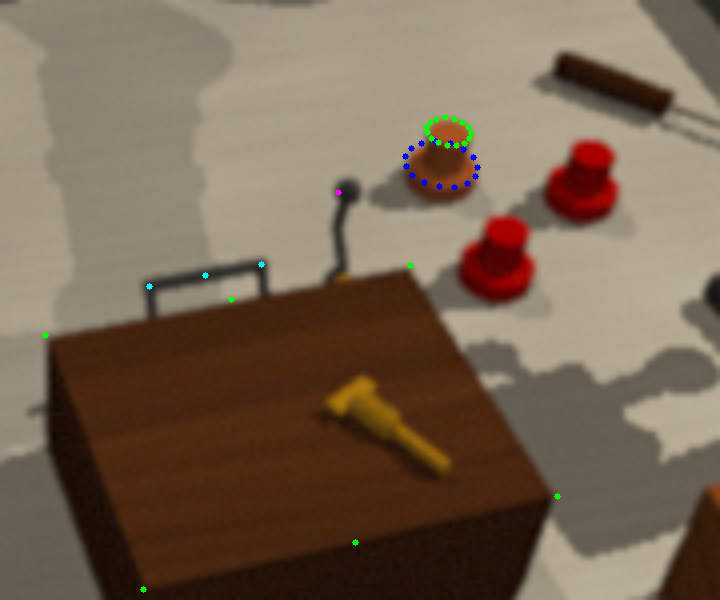

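View pics/top0o.png

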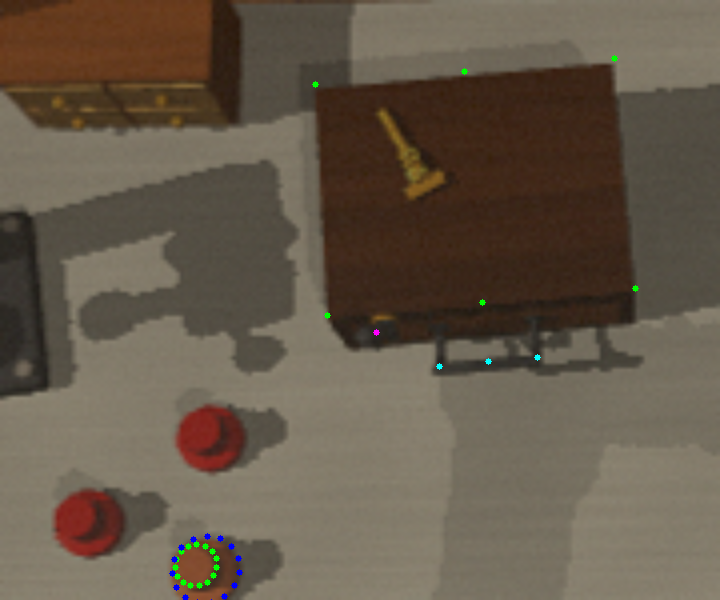

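Emit:
{"name": "step_arm", "arguments": {
  "rows": [0,0,20,0,0.3,0,10,20,0.06,0,5,20,20,0.06,0,10,28,10,0.06,0,11,30,0,0.06,0,11,30,0,0.06,0,11,30,0,0.06,0,11,30,0,0.06,0,11,30,0,0.06,0,11,30,0,0.06,0,11,30,0,0.06,0,11,30,0,0.06,0]
}}

```text
t: 2.2
eef_pos: [0.3854, -0.3136, 0.3015]
tool_rot: [0.0, 0.854, 0.52, 0.0]
contact_force: [1.0, 0.6, -0.1]
gripper_width: 0.002
```

Emit:
{"name": "step_arm", "arguments": {
  "rows": [10,30,0,0.05,0,10,32,0,0.05,0,10,32,0,0.05,0,10,32,0,0.05,0,10,32,0,0.05,0,10,32,0,0.05,0,10,32,0,0.05,0,10,32,0,0.05,0,10,32,0,0.05,0,10,32,0,0.05,0,10,30,0,0.048,0,5,15,0,0,0]
}}

```text
t: 3.4
eef_pos: [0.5001, 0.0513, 0.3016]
tool_rot: [-0.0, 0.681, 0.733, 0.001]
contact_force: [-0.2, -0.6, 0.2]
gripper_width: 0.0
```

```bash
python3 - <<'E'
from h import *
o=bot.get_obs();print(o["t"],o["eef_pos"],o["tool_rot"],o["q"])
n="wrist";p,d,ci=cam(n); save("w1",p); np.savez("w1.npz",p=p,d=d,**{k:np.array(v) for k,v in ci.items()})
R=cv2.Rodrigues(ci["rvec"])[0];print(-R.T@np.array(ci["tvec"]).reshape(3),R[2])
E
```

```text
3.4 [0.50010941 0.05132312 0.30161632] [-9.46459538e-05  6.80569083e-01  7.32683573e-01  7.04309036e-04] [ 0.31664614  0.17653428 -0.60873522  1.83842565  0.10884429  1.1589145
 -0.25465069]
[0.49474562 0.12070733 0.44405591] [ 0.02059625 -0.27511688 -0.96119015]
```

View pics/w1.png

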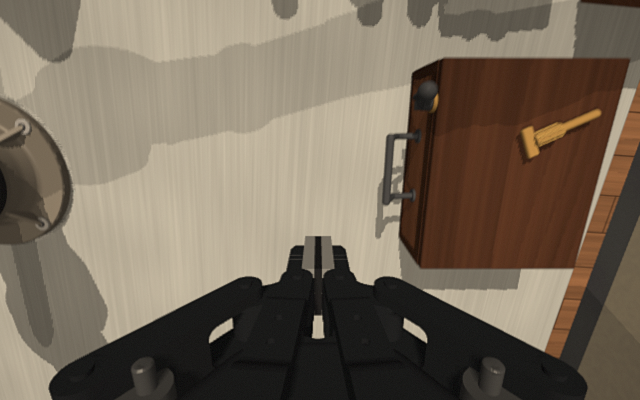

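```bash
python3 - <<'E'
from h import *
f=np.load("w1.npz");p=f["p"].copy();d=f["d"];ci={k:f[k] for k in ("camera_matrix","dist","rvec","tvec")}
C=cloud(d,ci);ok=d>0
m=ok&(C[...,2]>.1)&(C[...,2]<.112)&(C[...,0]>.55)&(C[...,0]<.9)&(C[...,1]>-.15)&(C[...,1]<.25)
P=C[m];r=cv2.minAreaRect(P[:,:2].astype(np.float32)*1000);print(np.median(P[:,2]),r,cv2.boxPoints(r))
m=ok&(C[...,2]>.08)&(C[...,2]<.1)&(C[...,0]>.54)&(C[...,0]<.605)&(C[...,1]>-.0)&(C[...,1]<.13);P=C[m];print("handle",cv2.minAreaRect(P[:,:2].astype(np.float32)*1000))
m=ok&(C[...,2]>.13)&(C[...,2]<.18)&(abs(C[...,0]-.6)<.05)&(abs(C[...,1]-.145)<.04);P=C[m];print("ball",P.mean(0),P.min(0),P.max(0),len(P))
r0,r1,c0,c1=30,280,360,640;S=2.5;im=cv2.resize(p[r0:r1,c0:c1],None,fx=S,fy=S)
def pt(X,col=(0,255,0)):
    q=(w2px(ci,[X])[0]-[c0,r0]+.5)*S; cv2.circle(im,(int(q[0]),int(q[1])),3,col,-1)
for x,y,z in [(0,y,.108) for y in (-.125,0,.125)]+[(.2,y,.108) for y in (-.125,0,.125)]: pt(c2w(x,y,z))
for y in(-.04,0,.04): pt(c2w(-.045,y,.088),(0,255,255))
for th in (0,.1): pt(c2w(-.03,.08+.06*np.sin(th),.096+.06*np.cos(th)),(255,0,255))
save("w1o",im)
E
```

```text
0.10763752901276172 ((723.31884765625, 70.80638122558594), (215.21786499023438, 249.51527404785156), 4.424493789672852) [[606.4061   186.89072 ]
 [625.655    -61.880978]
 [840.23157  -45.277954]
 [820.98267  203.49374 ]]
handle ((586.1743774414062, 61.14722442626953), (13.385420799255371, 88.28555297851562), 4.93255090713501)
ball [0.59192167 0.1478938  0.1591415 ] [0.58481404 0.14018963 0.13013666] [0.60189737 0.15696194 0.16493618] 351
```

View pics/w1o.png

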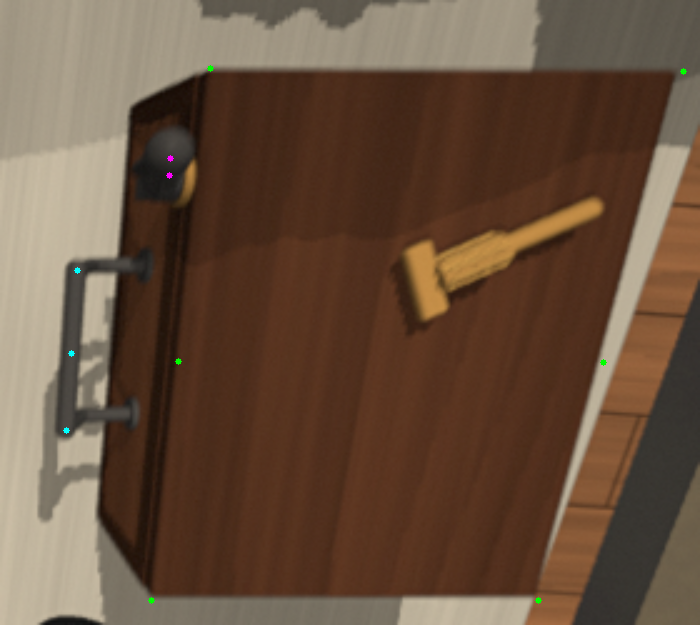

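Emit:
{"name": "step_arm", "arguments": {
  "rows": [25,14,0,0,0,25,14,0,0,0,24,14,-10,0,0,24,14,-20,0,0,0,0,-30,0,0,0,0,-30,0,0,0,0,-30,0,0,0,0,-25,0,0,0,0,-15,0,0,0,0,-6,0,0]
}}

```text
t: 4.45
eef_pos: [0.5971, 0.1031, 0.1339]
tool_rot: [-0.001, 0.683, 0.731, -0.001]
contact_force: [0.2, 1.3, 0.0]
gripper_width: 0.004
```

```bash
python3 - <<'E'
from h import *
o=bot.get_obs();print(o["t"],o["eef_pos"],o["tool_rot"],o["q"])
n="wrist";p,d,ci=cam(n); save("w2",p)
E
```

```text
4.45 [0.59708057 0.10309137 0.1338952 ] [-5.69687487e-04  6.82681976e-01  7.30714742e-01 -9.80401185e-04] [ 0.13587109  0.53071506 -0.5485124   1.78248828  0.33659516  0.92514037
 -0.48934293]
```

View pics/w2.png

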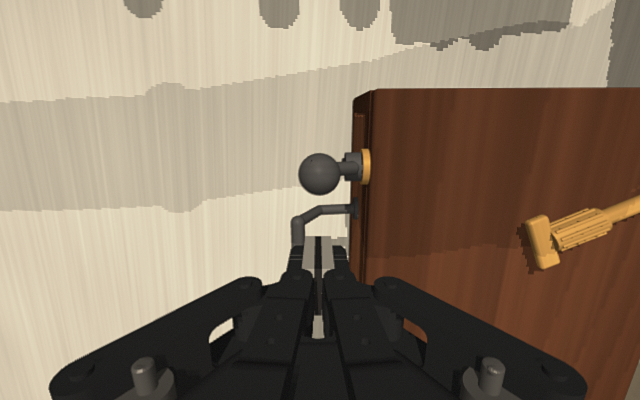

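Emit:
{"name": "step_arm", "arguments": {
  "rows": [-0.6,9,0,0,0,-0.6,9,0,0,0,-0.6,9,0,0,0,-0.6,9,0,0,0,-0.6,9,0,0,0,-0.6,9,0,0,0,-0.3,4,-5,0,0,-0.3,4,-5,0,0,-0.3,4,-5,0,0,-0.3,4,-5,0,0,-0.3,4,-4,0,0]
}}

```text
t: 5.6
eef_pos: [0.5926, 0.1773, 0.1105]
tool_rot: [-0.0, 0.683, 0.731, -0.001]
contact_force: [0.7, -2.1, 1.5]
gripper_width: -0.001
```

```bash
python3 - <<'E'
from h import *
o=bot.get_obs();print(o["t"],o["eef_pos"],o["tool_rot"],o["q"],o["contact_force"])
n="wrist";p,d,ci=cam(n); save("w3",p)
E
```

```text
5.6 [0.59263673 0.17728434 0.1104847 ] [-9.43939971e-06  6.82876748e-01  7.30533416e-01 -5.23671672e-04] [ 0.00571313  0.57793393 -0.54090984  1.76803551  0.36813404  0.89880169
 -0.62896926] [ 0.708266   -2.05631255  1.45550517]
```

View pics/w3.png

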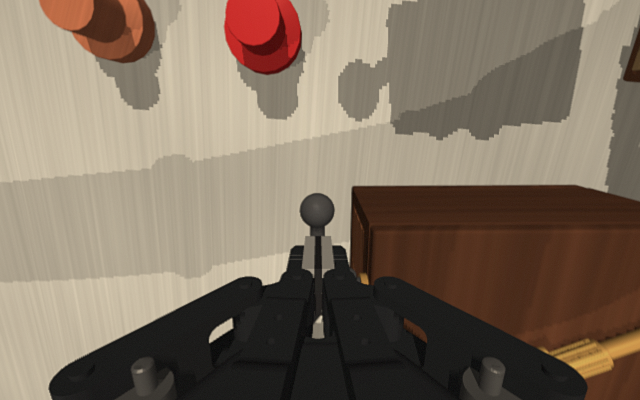

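Emit:
{"name": "step_arm", "arguments": {
  "rows": [0,1,-3,0,0,0,0,-3,0,0,0,0,-3,0,0,0,0,0,0,0]
}}

```text
t: 6.05
eef_pos: [0.5929, 0.1792, 0.1028]
tool_rot: [-0.0, 0.683, 0.731, 0.0]
contact_force: [-2.4, 1.1, 5.0]
gripper_width: 0.005
```

```bash
python3 - <<'E'
from h import *
o=bot.get_obs();print(o["t"],o["eef_pos"],o["contact_force"])
n="wrist";p,d,ci=cam(n); save("w4",p)
C=cloud(d,ci)
m=(d>0)&(C[...,2]>.075)&(C[...,2]<.18)&(abs(C[...,0]-.592)<.02)&(C[...,1]>.185)&(C[...,1]<.225);P=C[m];print("ball",P.mean(0),P.min(0),P.max(0),len(P))
for th in (1.2,1.3,1.4,1.5):
    X=c2w(-.03,.08+.06*np.sin(th),.096+.06*np.cos(th));print(th,X,w2px(ci,[X]))
E
```

```text
6.05 [0.5928889  0.17917686 0.10275062] [-2.42093517  1.13380747  4.97889397]
ball [0.59226351 0.19297947 0.14902448] [0.5720436  0.18500025 0.0973868 ] [0.61199725 0.21051434 0.17999318] 7687
1.2 [0.59186648 0.19843189 0.11774147] [[318.72698897 227.53094237]]
1.3 [0.59173138 0.2003182  0.11204993] [[318.68279827 219.54107804]]
1.4 [0.59163755 0.20162834 0.10619803] [[318.64308008 213.08137795]]
1.5 [0.59158592 0.20234921 0.10024423] [[318.60797461 208.09141951]]
```

View pics/w4.png

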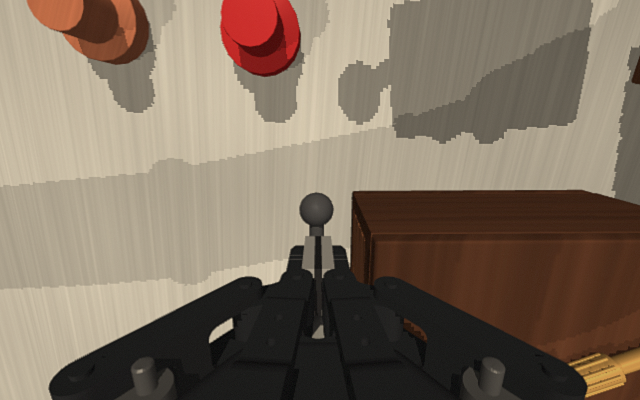

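Emit:
{"name": "step_arm", "arguments": {
  "rows": [0,0,20,0,0,0,0,30,0,0,0,-10,20,0,0.35,0,-25,10,0,0.35,-1,-30,0,0,0.35,-2,-30,0,0,0.35,-3,-22,0,0,0.35,0,0,-20,0,0.35,0,0,-20,0,0.35,0,0,0,0,0.35]
}}

```text
t: 7.1
eef_pos: [0.5849, 0.0605, 0.1397]
tool_rot: [-0.001, 0.683, 0.73, -0.002]
contact_force: [-0.4, -0.5, -0.9]
gripper_width: 0.351
```

```bash
python3 - <<'E'
from h import *
o=bot.get_obs();print(o["t"],o["eef_pos"],o["contact_force"],o["gripper_width"],c2w(-.045,0,.088))
n="wrist";p,d,ci=cam(n); save("w5",p)
E
```

```text
7.1 [0.58487597 0.06053369 0.13970405] [-0.39009592 -0.51962461 -0.8828763 ] 0.35074467994623937 [0.58661498 0.06178524 0.088     ]
```

View pics/w5.png

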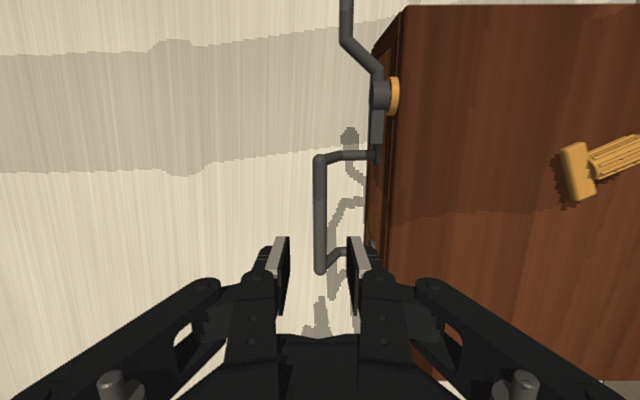

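Emit:
{"name": "step_arm", "arguments": {
  "rows": [1,0,-25,0,0.35,1,0,-25,0,0.35,0,0,-15,0,0.35,0,0,-6,0,0.35,0,0,0,0,0,0,0,0,0,0,0,0,0,0,0,0,0,0,0,0],
  "squeeze": 40
}}

```text
t: 7.95
eef_pos: [0.5858, 0.0616, 0.0714]
tool_rot: [-0.002, 0.682, 0.731, -0.002]
contact_force: [-8.1, -0.3, 0.2]
gripper_width: 0.1
```

Emit:
{"name": "step_arm", "arguments": {
  "rows": [-6,-0.4,0,0,0,-12,-0.9,0,0,0,-12,-0.9,0,0,0,-12,-0.9,0,0,0,-12,-0.9,0,0,0,-12,-0.9,0,0,0,-12,-0.9,0,0,0,-12,-0.9,0,0,0,-12,-0.9,0,0,0,-12,-0.9,0,0,0,-12,-0.9,0,0,0,0,0,0,0,0]
}}

```text
t: 9.15
eef_pos: [0.4602, 0.0524, 0.0714]
tool_rot: [-0.001, 0.682, 0.731, -0.001]
contact_force: [-2.2, 4.1, -5.2]
gripper_width: 0.095
```

Emit:
{"name": "step_arm", "arguments": {
  "rows": [-3,-0.2,0,0,0,-3,-0.2,0,0,0,-1,0,0,0,0,0,0,0,0,0]
}}

```text
t: 9.55
eef_pos: [0.4561, 0.0521, 0.0714]
tool_rot: [0.0, 0.683, 0.731, 0.0]
contact_force: [2.0, 3.8, -9.7]
gripper_width: 0.097
```

Emit:
{"name": "step_arm", "arguments": {
  "rows": [-3,-0.2,0,0,0,-1,0,0,0,0,0,0,0,0,0]
}}

```text
t: 9.85
eef_pos: [0.456, 0.0522, 0.0716]
tool_rot: [0.002, 0.683, 0.731, 0.004]
contact_force: [15.3, 4.4, -27.0]
gripper_width: 0.095
```

Emit:
{"name": "step_arm", "arguments": {
  "rows": [4,0.2,0,0,0,0,0,0,0,0.35,0,0,0,0,0.35,0,0,0,0,0.35,0,0,10,0,0.35,0,0,30,0,0.35,0,0,40,0,0.35,0,0,40,0,0.35,0,0,40,0,0.35,0,0,40,0,0.35,0,0,20,0,0.35]
}}

```text
t: 10.95
eef_pos: [0.4567, 0.0524, 0.2958]
tool_rot: [0.002, 0.683, 0.731, 0.002]
contact_force: [0.1, 0.1, 0.6]
gripper_width: 0.352
```

```bash
python3 - <<'E'
from h import *
o=bot.get_obs();print(o["t"],o["eef_pos"],o["tool_rot"],o["contact_force"],o["gripper_width"],o["q"])
for n in ("wrist","top"):
  p,d,ci=cam(n); save(n+"6",p);np.savez(n+"6.npz",p=p,d=d,**{k:np.array(v) for k,v in ci.items()})
E
```

```text
10.95 [0.45671598 0.05238343 0.29575523] [0.002064   0.6825796  0.73080605 0.00183278] [0.14137274 0.14381491 0.62472775] 0.3519221920089617 [ 0.37321032  0.09991735 -0.65821898  1.9330594   0.06953101  1.12506211
 -0.24406418]
```

View pics/wrist6.png

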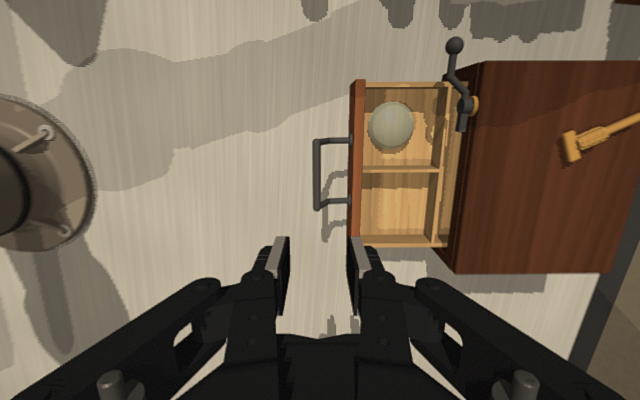

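View pics/top6.png

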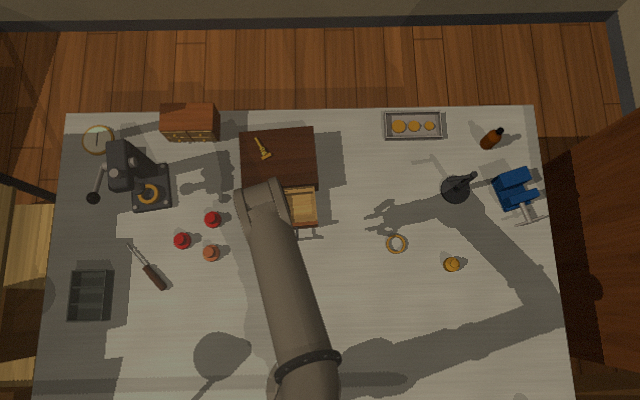

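```bash
python3 - <<'E'
from h import *
f=np.load("wrist6.npz");p=f["p"].copy();d=f["d"];ci={k:f[k] for k in ("camera_matrix","dist","rvec","tvec")}
C=cloud(d,ci);c,s=np.cos(YAW),np.sin(YAW)
L=(C-O);X=L[...,0]*c+L[...,1]*s;Y=-L[...,0]*s+L[...,1]*c;Z=C[...,2]
m=(abs(Z-.024)<.006)&(X>-.12)&(X<-.01)&(Y<-.0)&(Y>-.12)
print("floor",X[m].min(),X[m].max(),np.percentile(Y[m],[1,99]),np.median(Z[m]))
m=(abs(Z-.056)<.006)&(X>-.1)&(X<-.03);y=Y[m];h=np.histogram(y,bins=np.arange(-.12,.125,.004));print([(round(a,3),n) for n,a in zip(*h) if n])
m=(abs(Z-.078)<.005)&(X<-.09)&(X>-.16)&(abs(Y)<.1);print("front top x",np.percentile(X[m],[2,50,98]))
r0,r1,c0,c1=60,280,290,490;S=2.7;im=cv2.resize(p[r0:r1,c0:c1],None,fx=S,fy=S)
def pt(X,col=(0,255,0)):
    q=(w2px(ci,[X])[0]-[c0,r0]+.5)*S; cv2.circle(im,(int(q[0]),int(q[1])),3,col,-1)
yc=-.0535
for dx in (-.0525,0,.0525):
  for dy in (-.051,0,.051):
    pt(c2w(-.0655+dx,yc+dy,.024)); pt(c2w(-.0655+dx,yc+dy,.056),(255,0,0))
save("w6o",im)
f=np.load("top0.npz")
E
```

```text
floor -0.11087922102755929 -0.013210996294626947 [-0.10520762 -0.00948833] 0.02389262610944396
[(np.float64(-0.112), np.int64(103)), (np.float64(-0.108), np.int64(185)), (np.float64(-0.004), np.int64(105)), (np.float64(0.0), np.int64(73)), (np.float64(0.1), np.int64(90)), (np.float64(0.104), np.int64(170)), (np.float64(0.108), np.int64(57))]
front top x [-0.13123249 -0.12560635 -0.11964357]
```

View pics/w6o.png

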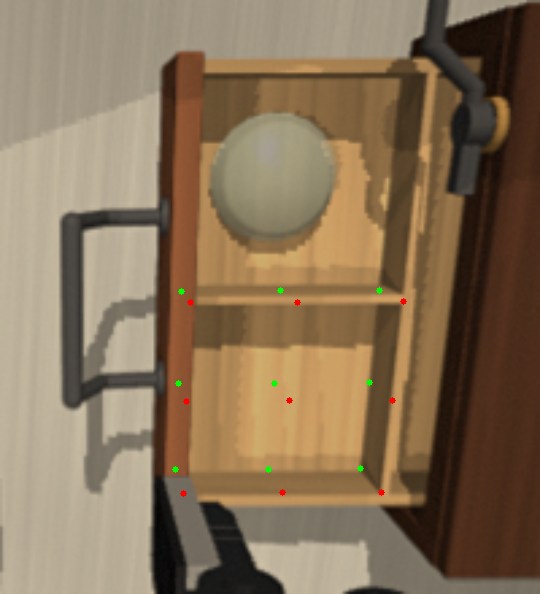

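Emit:
{"name": "step_arm", "arguments": {
  "rows": [-3,20,0,0,0.7,-4,25,0,0,0.7,-4,25,0,0,0.7,-4,25,-4,0,0.7,-4,25,-4,0,0.7,-4,25,-4,0,0.7,-4,20,-4,0,0.7,0,0,0,0,0.7]
}}

```text
t: 11.85
eef_pos: [0.4269, 0.2193, 0.2745]
tool_rot: [-0.001, 0.681, 0.732, -0.0]
contact_force: [-0.5, 0.1, -0.5]
gripper_width: 0.701
```

```bash
python3 - <<'E'
from h import *
o=bot.get_obs();print(o["t"],o["eef_pos"],o["tool_rot"],o["gripper_width"],o["q"])
p,d,ci=cam("wrist"); save("w7",p);np.savez("w7.npz",p=p,d=d,**{k:np.array(v) for k,v in ci.items()})
C=cloud(d,ci)
m=(d>0)&(np.hypot(C[...,0]-.43,C[...,1]-.3035)<.04)
T=C[m&(C[...,2]>.046)&(C[...,2]<.056)];print("top",len(T),np.median(T[:,2]),T.mean(0),(T.min(0)+T.max(0))/2,np.ptp(T,axis=0),cv2.minEnclosingCircle(T[:,:2].astype(np.float32)))
im=p.copy()
for a in np.linspace(0,6.28,24):
    for r,z,col in((.017,.05,(0,255,0)),(.028,0.0,(0,0,255))):
        q=w2px(ci,[[.430+r*np.cos(a),.3035+r*np.sin(a),z]])[0];cv2.circle(im,(int(q[0]),int(q[1])),1,col,-1)
save("w7o",im)
E
```

```text
11.85 [0.42687268 0.21929102 0.27454227] [-9.59767447e-04  6.80814994e-01  7.32454654e-01 -4.50239914e-04] 0.7007113189663512 [ 0.10759951  0.18763186 -0.79061823  1.91170623  0.14713602  1.1026916
 -0.66804635]
top 650 0.04974589555671585 [0.4294164  0.30368618 0.04976854] [0.42937083 0.30353289 0.0500584 ] [0.03312457 0.03251364 0.00514221] ((0.42954933643341064, 0.30346059799194336), 0.017025992274284363)
```

View pics/w7o.png

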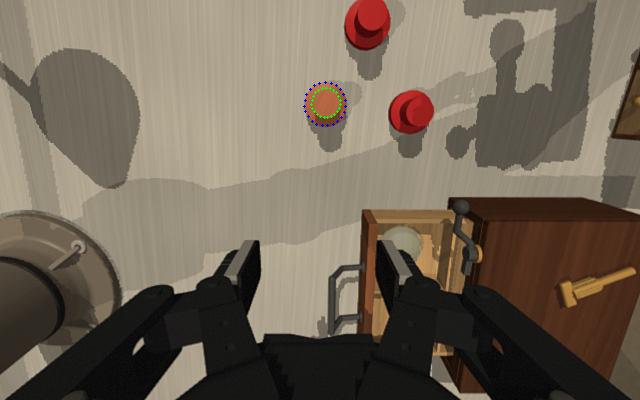

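Emit:
{"name": "step_arm", "arguments": {
  "rows": [0,20,0,0,0.7,1,25,-10,0,0.7,1,25,-20,0,0.7,0,14,-30,0,0.7,0,0,-30,0,0.7,0,0,-30,0,0.7,0,0,-30,0,0.7,0,0,-20,0,0.7,0,0,0,0,0.7]
}}

```text
t: 12.8
eef_pos: [0.4298, 0.2978, 0.1026]
tool_rot: [-0.0, 0.683, 0.73, -0.003]
contact_force: [-0.7, -1.3, 0.2]
gripper_width: 0.7
```

```bash
python3 - <<'E'
from h import *
o=bot.get_obs();print(o["t"],o["eef_pos"],o["tool_rot"],o["contact_force"],o["gripper_width"],o["q"])
p,d,ci=cam("wrist"); save("w8",p)
E
```

```text
12.8 [0.42977065 0.29775812 0.10262193] [-1.89303703e-04  6.83154815e-01  7.30267065e-01 -3.07841363e-03] [-0.73949459 -1.281194    0.20748274] 0.7002813006189118 [-0.16175265  0.49482539 -0.70630557  1.9880284   0.43498857  0.81935298
 -1.04830505]
```

View pics/w8.png

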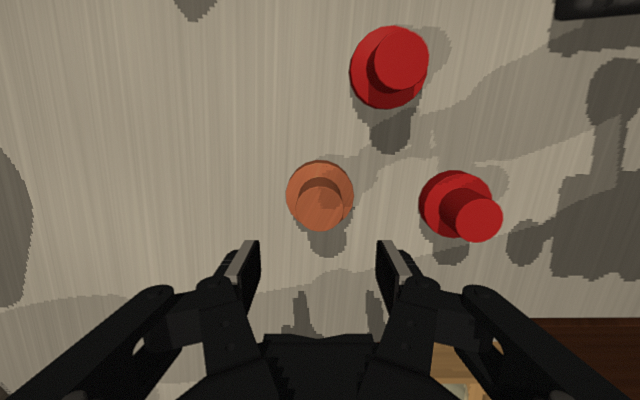

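Emit:
{"name": "step_arm", "arguments": {
  "rows": [0,6,-25,0,0.7,0,0,-25,0,0.7,0,0,-18,0,0.7,0,0,-8,0,0.7,0,0,0,0,0.7,0,0,0,0,0.7]
}}

```text
t: 13.45
eef_pos: [0.4316, 0.3073, 0.0306]
tool_rot: [0.0, 0.683, 0.731, 0.001]
contact_force: [0.2, 0.8, 0.7]
gripper_width: 0.702
```

```bash
python3 - <<'E'
from h import *
o=bot.get_obs();print(o["t"],o["eef_pos"],o["tool_rot"],o["contact_force"],o["gripper_width"])
p,d,ci=cam("wrist"); save("w9",p)
E
```

```text
13.45 [0.4316321  0.3072729  0.03056379] [2.39812178e-04 6.82825954e-01 7.30580508e-01 8.83656760e-04] [0.21741241 0.76677694 0.66291271] 0.7024208293493511
```

View pics/w9.png

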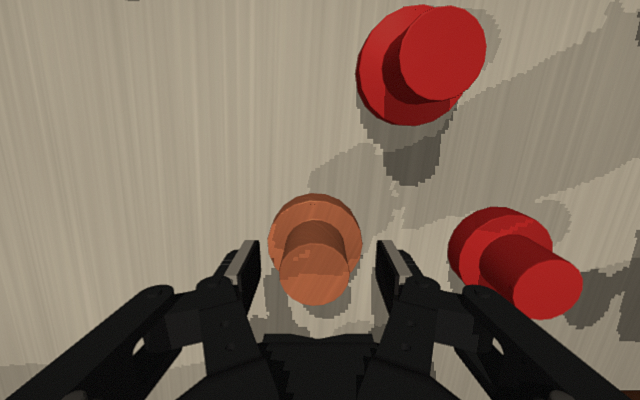

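Emit:
{"name": "step_arm", "arguments": {
  "rows": [-2,-3,-4,0,0.7,0,0,-4,0,0.7,0,0,0,0,0.7,0,0,0,0,0.3,0,0,0,0,0.3,0,0,0,0,0.3,0,0,0,0,0.3,0,0,0,0,0.3],
  "squeeze": 40
}}

```text
t: 14.3
eef_pos: [0.429, 0.3041, 0.0216]
tool_rot: [0.0, 0.683, 0.731, 0.0]
contact_force: [-0.1, -1.3, 5.9]
gripper_width: 0.378
```

Emit:
{"name": "step_arm", "arguments": {
  "rows": [0,0,4,0,0.25,0,0,8,0,0.25,0,0,12,0,0.25,0,0,25,0,0.25,0,0,35,0,0.25,0,0,40,0,0.25,0,0,40,0,0.25,0,0,30,0,0.25,0,0,10,0,0.25,0,0,0,0,0.25]
}}

```text
t: 15.3
eef_pos: [0.4292, 0.3042, 0.2268]
tool_rot: [0.001, 0.683, 0.731, 0.001]
contact_force: [-0.3, -0.9, -2.3]
gripper_width: 0.377
```

```bash
python3 - <<'E'
from h import *
o=bot.get_obs();print(o["t"],o["eef_pos"],o["tool_rot"],o["contact_force"],o["gripper_width"],o["q"])
p,d,ci=cam("wrist"); save("w10",p);np.savez("w10.npz",p=p,d=d,**{k:np.array(v) for k,v in ci.items()})
e=o["eef_pos"]
C=cloud(d,ci)-e
hsv=cv2.cvtColor(p,cv2.COLOR_RGB2HSV)
m=(d>0)&(np.hypot(C[...,0],C[...,1])<.05)&(hsv[...,1]>110)&(C[...,2]>-.06)&(C[...,2]<.05)
P=C[m];print(len(P),P.min(0),P.max(0))
h=np.histogram(P[:,2],bins=np.arange(-.06,.05,.004));print([(round(a,3),n) for n,a in zip(*h)])
E
```

```text
15.3 [0.42924201 0.30423433 0.22675437] [5.74687969e-04 6.82743338e-01 7.30656780e-01 1.36911658e-03] [-0.30556815 -0.88043198 -2.32521638] 0.37726062172039376 [-0.07441023  0.33639629 -0.80107412  1.87532831  0.27950944  1.04216244
 -0.92197537]
8294 [-0.03833846 -0.01695567 -0.0210937 ] [0.04618473 0.02758749 0.04918441]
[(np.float64(-0.06), np.int64(0)), (np.float64(-0.056), np.int64(0)), (np.float64(-0.052), np.int64(0)), (np.float64(-0.048), np.int64(0)), (np.float64(-0.044), np.int64(0)), (np.float64(-0.04), np.int64(0)), (np.float64(-0.036), np.int64(0)), (np.float64(-0.032), np.int64(0)), (np.float64(-0.028), np.int64(0)), (np.float64(-0.024), np.int64(13)), (np.float64(-0.02), np.int64(119)), (np.float64(-0.016), np.int64(141)), (np.float64(-0.012), np.int64(147)), (np.float64(-0.008), np.int64(1143)), (np.float64(-0.004), np.int64(1243)), (np.float64(0.0), np.int64(155)), (np.float64(0.004), np.int64(194)), (np.float64(0.008), np.int64(186)), (np.float64(0.012), np.int64(200)), (np.float64(0.016), np.int64(228)), (np.float64(0.02), np.int64(239)), (np.float64(0.024), np.int64(1778)), (np.float64(0.028), np.int64(2455)), (np.float64(0.032), np.int64(25)), (np.float64(0.036), np.int64(7)), (np.float64(0.04), np.int64(8)), (np.float64(0.044), np.int64(9))]
```

View pics/w10.png

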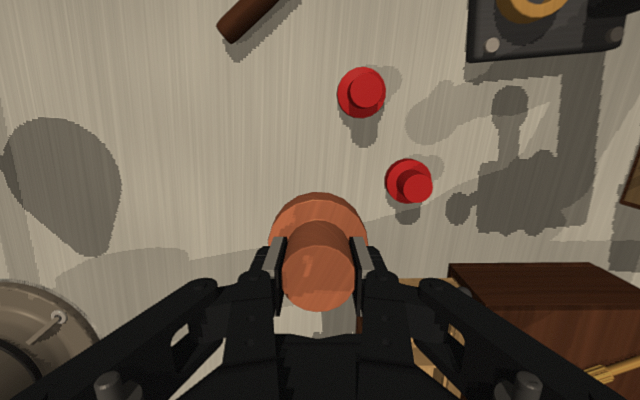

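Emit:
{"name": "step_arm", "arguments": {
  "rows": [5,-12,0,0,0.25,12,-25,0,0,0.25,12,-25,0,0,0.25,12,-25,0,0,0.25,12,-25,0,0,0.25,12,-25,0,0,0.25,12,-25,0,0,0.25,12,-25,0,0,0.25,12,-25,0,0,0.25,12,-25,0,0,0.25,12,-25,0,0,0.25,8,-20,0,0,0.25]
}}

```text
t: 16.55
eef_pos: [0.5613, 0.0185, 0.223]
tool_rot: [-0.001, 0.683, 0.73, -0.002]
contact_force: [0.1, 1.6, -2.2]
gripper_width: 0.38
```

Emit:
{"name": "step_arm", "arguments": {
  "rows": [8,-17,0,0,0.25,0,0,0,0,0.25,0,0,0,0,0.25]
}}

```text
t: 16.85
eef_pos: [0.5687, 0.0041, 0.2236]
tool_rot: [-0.001, 0.683, 0.73, -0.001]
contact_force: [0.5, 0.8, -1.8]
gripper_width: 0.376
```

```bash
python3 - <<'E'
from h import *
o=bot.get_obs();print(o["t"],o["eef_pos"],o["tool_rot"],o["contact_force"],o["gripper_width"],o["q"],c2w(-.0655,-.055,.024))
p,d,ci=cam("wrist"); save("w11",p)
E
```

```text
16.85 [0.56871026 0.00410956 0.2235873 ] [-0.00128888  0.68307554  0.73034596 -0.00096149] [ 0.49404226  0.83707929 -1.83030085] 0.37604614421001964 [ 0.4081848   0.38854231 -0.66598147  1.78510645  0.26980559  1.0639956
 -0.28784417] [0.57009651 0.00546127 0.024     ]
```

View pics/w11.png

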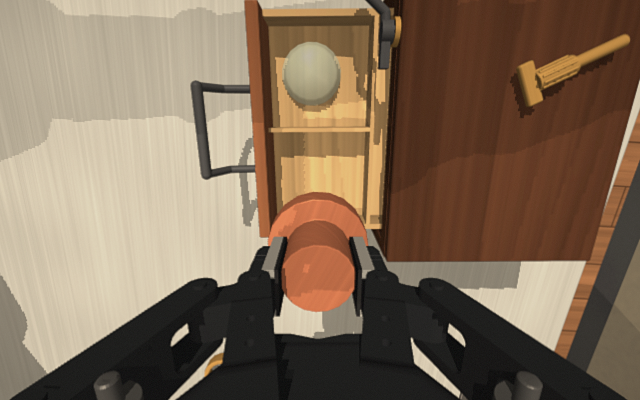

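Emit:
{"name": "step_arm", "arguments": {
  "rows": [1,1,-25,0,0.25,0,0,-30,0,0.25,0,0,-30,0,0.25,0,0,-25,0,0.25,0,0,-20,0,0.25,0,0,-15,0,0.25,0,0,-12,0,0.25,0,0,0,0,0.25]
}}

```text
t: 17.7
eef_pos: [0.5697, 0.0062, 0.0669]
tool_rot: [-0.001, 0.682, 0.731, -0.001]
contact_force: [-0.2, 0.1, -2.2]
gripper_width: 0.378
```

```bash
python3 - <<'E'
from h import *
o=bot.get_obs();print(o["t"],o["eef_pos"],o["tool_rot"],o["contact_force"],o["gripper_width"])
p,d,ci=cam("wrist"); save("w12",p)
E
```

```text
17.7 [0.56971421 0.00622698 0.06694591] [-0.00096106  0.68237835  0.7309981  -0.0008011 ] [-0.21901666  0.1388782  -2.16882196] 0.37751267564668245
```

View pics/w12.png

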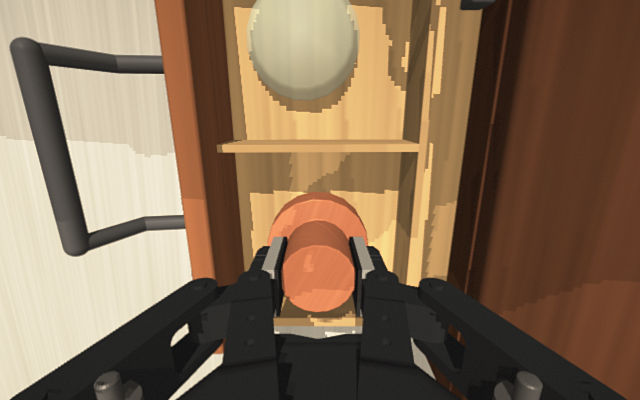

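Emit:
{"name": "step_arm", "arguments": {
  "rows": [0,0,-6,0,0.25,0,0,-6,0,0.25,0,0,-4,0,0.25,0,0,-3,0,0.25,0,0,0,0,0.25,0,0,0,0,0.25]
}}

```text
t: 18.35
eef_pos: [0.5708, 0.0059, 0.0493]
tool_rot: [-0.0, 0.683, 0.731, 0.0]
contact_force: [0.0, -0.6, -2.4]
gripper_width: 0.378
```

Emit:
{"name": "step_arm", "arguments": {
  "rows": [0,0,-1.5,0,0.25,0,0,-1,0,0.25,0,0,-0.8,0,0.25,0,0,0,0,0.25,0,0,0,0,0.25]
}}

```text
t: 18.85
eef_pos: [0.5708, 0.0059, 0.046]
tool_rot: [-0.0, 0.683, 0.731, 0.0]
contact_force: [0.2, -1.3, -1.6]
gripper_width: 0.377
```

Emit:
{"name": "step_arm", "arguments": {
  "rows": [0,0,-0.5,0,0.25,0,0,-0.5,0,0.25,0,0,0,0,0.25]
}}

```text
t: 19.15
eef_pos: [0.571, 0.0059, 0.0456]
tool_rot: [0.0, 0.683, 0.731, 0.0]
contact_force: [-2.0, -0.4, 4.4]
gripper_width: 0.377
```

Emit:
{"name": "step_arm", "arguments": {
  "rows": [0,0,0,0,0.42,0,0,0,0,0.5,0,0,0,0,0.6,0,0,0,0,0.6,0,0,5,0,0.6,0,0,10,0,0.6,0,0,25,0,0.6,0,0,35,0,0.6,0,0,40,0,0.6,0,0,40,0,0.6,0,0,30,0,0.6,0,0,0,0,0.6]
}}

```text
t: 20.35
eef_pos: [0.5735, 0.0067, 0.2358]
tool_rot: [0.003, 0.683, 0.731, 0.003]
contact_force: [0.4, 1.4, 0.2]
gripper_width: 0.601
```

Emit:
{"name": "step_arm", "arguments": {
  "rows": [-8,-25,10,0,0.6,-8,-30,10,0,0.6,-8,-30,0,0,0.6,-4,-20,0,0,0.6,0,0,0,0,0.6]
}}

```text
t: 20.85
eef_pos: [0.5417, -0.103, 0.2498]
tool_rot: [0.0, 0.685, 0.729, -0.001]
contact_force: [0.3, 0.5, 0.1]
gripper_width: 0.602
```

```bash
python3 - <<'E'
from h import *
o=bot.get_obs();print(o["t"],o["eef_pos"],o["contact_force"])
p,d,ci=cam("wrist"); save("w13",p)
C=cloud(d,ci);c,s=np.cos(YAW),np.sin(YAW)
L=(C-O);X=L[...,0]*c+L[...,1]*s;Y=-L[...,0]*s+L[...,1]*c;Z=C[...,2]
m=(np.hypot(X+.0655,Y+.055)<.04)&(Z>.066)&(Z<.085)
hs=cv2.cvtColor(p,cv2.COLOR_RGB2HSV)
print("housing top rel bay",X[m].mean()+.0655,Y[m].mean()+.055,np.median(Z[m])-.024,m.sum())
A=np.c_[X[m],Y[m],np.ones(m.sum())];print("top plane slopes",np.linalg.lstsq(A,Z[m],rcond=None)[0])
m=(abs(Z-.078)<.005)&(X<-.09)&(X>-.16)&(abs(Y)<.1);print("front top x",np.percentile(X[m],[2,50,98]))
for th in (1.1,1.3,1.5): print(th,w2px(ci,[c2w(-.03,.08+.06*np.sin(th),.096+.06*np.cos(th))]))
p,d,ci=cam("scene"); save("s13",p)
E
```

```text
20.85 [ 0.5416725  -0.10301012  0.24977524] [0.31669683 0.54274757 0.14919928]
housing top rel bay 6.970753386888184e-05 -0.00022183995352610675 0.04967381406402468 950
top plane slopes [0.00917161 0.01689532 0.07514004]
front top x [-0.13064323 -0.12480025 -0.11907382]
1.1 [[ 420.84936372 -233.043119  ]]
1.3 [[ 416.06385406 -223.38856473]]
1.5 [[ 411.19368566 -209.48843432]]
```

View pics/w13.png

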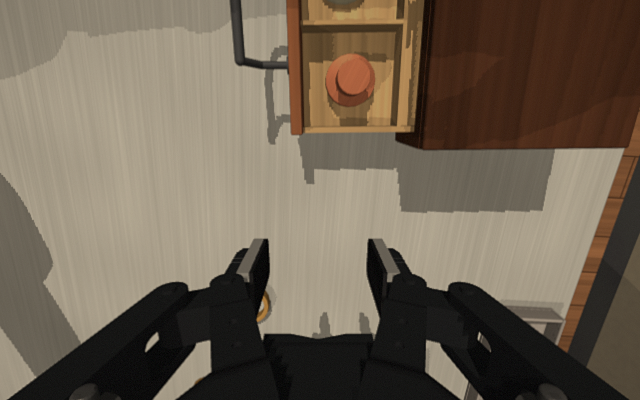

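View pics/s13.png

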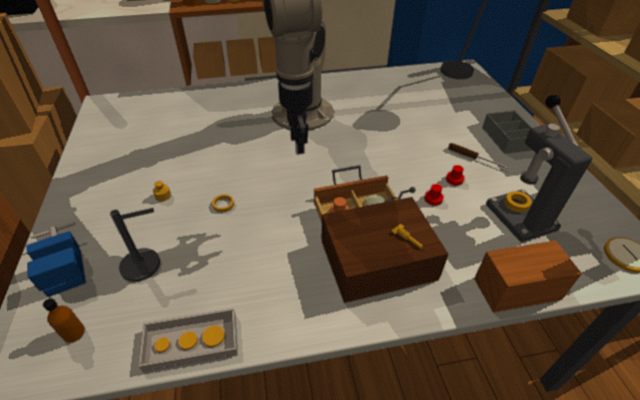

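```bash
python3 - <<'E'
from h import *
ci=bot.camera_info("scene")
for th in (1.1,1.3,1.5): print(th,w2px(ci,[c2w(-.03,.08+.06*np.sin(th),.096+.06*np.cos(th))]))
print([w2px(ci,[c2w(-.175+e,0,.088)]).round(1).tolist() for e in (0,.005)])
print(bot.hand_in())
E
```

```text
1.1 [[411.15308625 183.56937829]]
1.3 [[411.96103398 186.37751283]]
1.5 [[411.93308952 189.46565809]]
[[[345.9, 168.4]], [[346.4, 169.4]]]
the job is handed in; nothing more can be done
None
```

The job is handed in at about 21 s of the 64 s allowed. It reported no verdict, so the results below are my own checks.

- **Catch:** I pushed it with closed fingers until the tool felt about 5 N of resistance. At that moment the wrist picture put it at about 1.5 rad. I did not go near it again, and the last scene picture still shows it level, with the ball where 1.5 rad predicts.
- **Drawer:** I gripped it by the bar and pulled until it met its stop at about 15 N, roughly 130 mm out. After I released it, the drawer front measured 0.6–0.8 mm further in than the picture taken just after it was opened, well inside the 5 mm allowed.
- **Housing:** I gripped the copper one by its boss and lowered it until it touched the floor, with the force going from about -2 N to +4 N. I then opened the fingers and withdrew. It stands within 1 mm of the compartment's centre, with its top 49.7 mm above the floor. The fitted slope of its top is under 0.02 rad, so it is upright.
- **Other things:** The crystal glass was not touched, as far as the forces and pictures show. The last scene picture shows the bezel, key, weight, pillar and red look-alikes where they were.

No check failed. One height read higher than the wrist camera gave: in the top camera's first picture the housing's top was a few mm too high. I worked from the wrist camera for the grasp instead.

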